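# Restock the pusher lane on the toy-shop counter

### The job

Restock the white pusher lane with the large putty tubs (the wide, tall ones; there are two to four of them on the counter): first swing the hasp wide open, then slide the pusher fully back to its stop and leave it there while you put the slim tub somebody left in the lane into the grey returns tray and stand every large tub in the lane. When all are in, slide the pusher forward until the row is closed up against the front lip with no gaps, and last swing the hasp fully shut again over its catch. Leave the other slim tubs, the squat tub and the tape roll where they stand.

Things in the scene. Friction and masses are not known exactly. Their poses are not given: they have to be found in the camera images.
- lane: white open channel fixed on the counter; origin at the centre of its underside; y runs along it, from the front lip (-y) to the back wall (+y). Inside 62 mm wide (x -31 to +31 mm), 302 mm long (y -151 to +151 mm), floor 5 mm above the counter; walls, lip and back 6 mm thick, tops 25 mm above the counter
- catch (a point): top of the steel catch block beyond the lip (16 x 16 mm, 45 mm high) over which the hasp lies when shut; lane frame x = +41 mm, y = -168 mm. A thin cheek on its lane side stands to 61 mm
- lane_front (a point): middle of the lip's inner face at the floor of the lane: lane frame (0, -151, 5) mm. Axes as the lane's
- pusher (a joint): the sliding carriage in the lane, m: 0 = fully back at its stop, growing as it slides forward (lane -y), at most 0.2. Its flat front face (54 mm wide, top 68 mm above the counter) is at lane y = +101 mm - value: at 0, 252 mm of lane lie free before it. About 1.5 N of friction; stays where left
- pusher_grip (a point): on the axis of the carriage's upright round black knob (18 mm diameter, from 18 to 80 mm above the counter), 65 mm above the counter and 36 mm behind the carriage's front face, for pinching from above; axes as the lane's
- hasp (a joint): steel bar swinging level about an upright hinge post (66 mm high), rad: 0 = shut across the lane's front at its stop (points to lane +x, over the catch), growing as it opens; at 1.57 it points to lane -y, away from the lane; at most 1.75. Friction 0.05 N m, stays where left. Bar 94 mm long, 14 mm high, top 60 mm above the counter
- hasp_grip (a point): on the axis of the upright round black knob at the hasp's free end (16 mm diameter, from 60 to 97 mm above the counter), 82 mm from the hinge axis and 85 mm above the counter
- hasp_hinge (a point): on the hasp's hinge axis, 53 mm above the counter; lane frame x = -41 mm, y = -168 mm
- tub1: one of the right tubs: upright white round tub, 54 mm diameter and 70 mm tall, with a pale grey paper band round its middle, about 0.1 to 0.21 kg; origin at the centre of its underside, z up its axis. None from the start if this tub is absent
- tub2: one of the right tubs: upright white round tub, 54 mm diameter and 70 mm tall, with a pale grey paper band round its middle, about 0.1 to 0.21 kg; origin at the centre of its underside, z up its axis. None from the start if this tub is absent
- tub3: one of the right tubs: upright white round tub, 54 mm diameter and 70 mm tall, with a pale grey paper band round its middle, about 0.1 to 0.21 kg; origin at the centre of its underside, z up its axis. None from the start if this tub is absent
- tub4: one of the right tubs: upright white round tub, 54 mm diameter and 70 mm tall, with a pale grey paper band round its middle, about 0.1 to 0.21 kg; origin at the centre of its underside, z up its axis. None from the start if this tub is absent
- stray: the misplaced slim tub that starts in the lane: 40 mm diameter, 70 mm tall, same white with a pale grey band; origin at the centre of its underside, z up its axis
- returns: grey open tray fixed on the counter, 170 x 170 mm outside, walls 5 mm thick and 40 mm high, floor 5 mm thick; origin at the centre of its underside
- slim1: look-alike, not to be loaded: slim white tub, 40 mm diameter, 70 mm tall; origin at the centre of its underside
- slim2: look-alike, not to be loaded: slim white tub, 40 mm diameter, 70 mm tall; origin at the centre of its underside
- squat: look-alike, not to be loaded: squat white tub, 54 mm diameter but only 44 mm tall; origin at the centre of its underside
- tape: bystander: cardboard tape roll lying flat among the tubs, 72 mm diameter, 24 mm high; origin at the centre of its underside

How it is judged (in metres and radians):
On the way, in this order (a step that is already met when the one before it is completed fails the run):
1. the hasp is swung open, with the pusher not yet moved back (value of joint hasp above 1 rad and value of joint pusher above 0.02 m), for 0.2 s.
2. the pusher is slid fully back to its stop (value of joint pusher below 0.008 m), for 0.2 s.
3. every large tub stands in the lane, the slim tub is in the returns tray, the pusher is still back and the hasp still open (x of tub1 in the frame of lane between -0.012 and 0.012 m and y of tub1 in the frame of lane between -0.15 and 0.11 m and z of each of tub1, tub2, tub3, tub4 in the frame of lane below 0.012 m and angle between each of tub1, tub2, tub3, tub4's own z axis and vertical below 0.12 rad and x of tub2 in the frame of lane between -0.012 and 0.012 m and y of tub2 in the frame of lane between -0.15 and 0.11 m and x of tub3 in the frame of lane between -0.012 and 0.012 m and y of tub3 in the frame of lane between -0.15 and 0.11 m and x of tub4 in the frame of lane between -0.012 and 0.012 m and y of tub4 in the frame of lane between -0.15 and 0.11 m and x of stray in the frame of returns between -0.075 and 0.075 m and y of stray in the frame of returns between -0.075 and 0.075 m and z of stray in the frame of returns below 0.035 m and value of joint pusher below 0.015 m and value of joint hasp above 0.5 rad), for 0.2 s.
4. the row is closed up between the lip and the pusher with the hasp still open (x of tub1 in the frame of lane between -0.012 and 0.012 m and y of tub1 in the frame of lane between -0.15 and 0.11 m and z of each of tub1, tub2, tub3, tub4 in the frame of lane below 0.012 m and angle between each of tub1, tub2, tub3, tub4's own z axis and vertical below 0.12 rad and x of tub2 in the frame of lane between -0.012 and 0.012 m and y of tub2 in the frame of lane between -0.15 and 0.11 m and x of tub3 in the frame of lane between -0.012 and 0.012 m and y of tub3 in the frame of lane between -0.15 and 0.11 m and x of tub4 in the frame of lane between -0.012 and 0.012 m and y of tub4 in the frame of lane between -0.15 and 0.11 m and (y of tub1 in the frame of lane between -0.136 and -0.115 m or y of tub2 in the frame of lane between -0.136 and -0.115 m or y of tub3 in the frame of lane between -0.136 and -0.115 m or y of tub4 in the frame of lane between -0.136 and -0.115 m) and (y of each of tub1, tub2, tub3, tub4 in the frame of lane below -0.115 m or y of tub1 in the frame of lane between -0.082 and -0.061 m or y of tub2 in the frame of lane between -0.082 and -0.061 m or y of tub3 in the frame of lane between -0.082 and -0.061 m or y of tub4 in the frame of lane between -0.082 and -0.061 m) and (y of each of tub1, tub2, tub3, tub4 in the frame of lane below -0.061 m or y of tub1 in the frame of lane between -0.028 and -0.007 m or y of tub2 in the frame of lane between -0.028 and -0.007 m or y of tub3 in the frame of lane between -0.028 and -0.007 m or y of tub4 in the frame of lane between -0.028 and -0.007 m) and (y of each of tub1, tub2, tub3, tub4 in the frame of lane below -0.007 m or y of tub1 in the frame of lane between 0.026 and 0.047 m or y of tub2 in the frame of lane between 0.026 and 0.047 m or y of tub3 in the frame of lane between 0.026 and 0.047 m or y of tub4 in the frame of lane between 0.026 and 0.047 m) and y of each of tub1, tub2, tub3, tub4 in the frame of lane below 0.047 m and y of any of tub1, tub2, tub3, tub4 in the frame of pusher_grip above -0.071 m and value of joint hasp above 0.5 rad), for 0.2 s.
5. the hasp is shut over its catch (value of joint hasp below 0.06 rad), for 0.2 s.
At the end, for the whole second after the job is handed in: Every large tub present stands upright in the lane in one row from the lip (each within about 9 mm of its place in a row with no gaps), the pusher's face within 8 mm of the last tub, the hasp within 0.06 rad of shut, the slim stray tub in the returns tray, all at rest (x of tub1 in the frame of lane between -0.012 and 0.012 m and y of tub1 in the frame of lane between -0.15 and 0.11 m and z of each of tub1, tub2, tub3, tub4 in the frame of lane below 0.012 m and angle between each of tub1, tub2, tub3, tub4's own z axis and vertical below 0.12 rad and x of tub2 in the frame of lane between -0.012 and 0.012 m and y of tub2 in the frame of lane between -0.15 and 0.11 m and x of tub3 in the frame of lane between -0.012 and 0.012 m and y of tub3 in the frame of lane between -0.15 and 0.11 m and x of tub4 in the frame of lane between -0.012 and 0.012 m and y of tub4 in the frame of lane between -0.15 and 0.11 m and (y of tub1 in the frame of lane between -0.136 and -0.115 m or y of tub2 in the frame of lane between -0.136 and -0.115 m or y of tub3 in the frame of lane between -0.136 and -0.115 m or y of tub4 in the frame of lane between -0.136 and -0.115 m) and (y of each of tub1, tub2, tub3, tub4 in the frame of lane below -0.115 m or y of tub1 in the frame of lane between -0.082 and -0.061 m or y of tub2 in the frame of lane between -0.082 and -0.061 m or y of tub3 in the frame of lane between -0.082 and -0.061 m or y of tub4 in the frame of lane between -0.082 and -0.061 m) and (y of each of tub1, tub2, tub3, tub4 in the frame of lane below -0.061 m or y of tub1 in the frame of lane between -0.028 and -0.007 m or y of tub2 in the frame of lane between -0.028 and -0.007 m or y of tub3 in the frame of lane between -0.028 and -0.007 m or y of tub4 in the frame of lane between -0.028 and -0.007 m) and (y of each of tub1, tub2, tub3, tub4 in the frame of lane below -0.007 m or y of tub1 in the frame of lane between 0.026 and 0.047 m or y of tub2 in the frame of lane between 0.026 and 0.047 m or y of tub3 in the frame of lane between 0.026 and 0.047 m or y of tub4 in the frame of lane between 0.026 and 0.047 m) and y of each of tub1, tub2, tub3, tub4 in the frame of lane below 0.047 m and y of any of tub1, tub2, tub3, tub4 in the frame of pusher_grip above -0.071 m and value of joint hasp below 0.06 rad and x of stray in the frame of returns between -0.075 and 0.075 m and y of stray in the frame of returns between -0.075 and 0.075 m and z of stray in the frame of returns below 0.035 m and linear speed of each of tub1, tub2, tub3, tub4, stray below 0.02 m/s and not ((x of slim1 in the frame of lane between -0.035 and 0.035 m and y of slim1 in the frame of lane between -0.155 and 0.155 m and z of slim1 in the frame of lane below 0.04 m) or (x of slim2 in the frame of lane between -0.035 and 0.035 m and y of slim2 in the frame of lane between -0.155 and 0.155 m and z of slim2 in the frame of lane below 0.04 m) or (x of squat in the frame of lane between -0.035 and 0.035 m and y of squat in the frame of lane between -0.155 and 0.155 m and z of squat in the frame of lane below 0.04 m))); the robot touches nothing.
It fails at once if a slim or squat look-alike is put in the lane ((x of slim1 in the frame of lane between -0.035 and 0.035 m and y of slim1 in the frame of lane between -0.155 and 0.155 m and z of slim1 in the frame of lane below 0.04 m) or (x of slim2 in the frame of lane between -0.035 and 0.035 m and y of slim2 in the frame of lane between -0.155 and 0.155 m and z of slim2 in the frame of lane below 0.04 m) or (x of squat in the frame of lane between -0.035 and 0.035 m and y of squat in the frame of lane between -0.155 and 0.155 m and z of squat in the frame of lane below 0.04 m)).
It fails at once if a look-alike tub on the counter is knocked over (angle between any of slim1, slim2, squat's own z axis and vertical above 0.7 rad).
It fails at once if a look-alike or the tape roll is shifted far (over 60 mm) (distance of any of slim1, slim2, squat, tape from where it was at the start of the episode above 0.06 m).
Of tub1, tub2, tub3, tub4 only 2 to 4 are there at a start; the rules pass over those that are not, and their reading is None.
At some moment in a run one of tub1, tub2, tub3, tub4, stray may be knocked a few centimetres aside while the robot is not near it.
It also fails if it takes over 208 s, if anything falls off the work surface, if the arm or the gripper's body presses on something with over 40 N, if the wrist force passes 120 N, or if a joint passes its speed limit or range.

### The arm

A 6-joint arm with a two-finger parallel gripper is mounted at the origin on the work surface. World frame = base frame: x ahead of the robot, y to its left, z up, the work surface at z = 0. Lengths are in mm, angles in rad, forces in N, time in s.
With the tool pointing down it reaches from about 350 to 800 mm from the base axis. Payload 7.3 kg.
Tool frame: the origin (TCP) lies at the very end of the fingers, on their centre line; the grasp point (between the pads) lies 19 mm behind it; z points along the fingers, y is the line along which they close (so a half turn about z gives the same grasp; the last joint's range is limited). The gripper opens to 85 mm and grips with 20 to 120 N. Pads are 22 mm wide; open, the fingers measure 114 mm over their backs; the gripper's body (76 mm by 85 mm) begins 54 mm behind the grasp point. The pads swing forward as they close: fully open they stand 13 mm farther back than shut.
Start: joints at [1.198, 0.342, 1.524, -0, 1.275, -0.146], TCP at [118.035, 511.578, 231.322] pointing down, gripper open.
Joint ranges: [-2.53, 2.53], [-0.77, 2.02], [0.04, 2.7], [-1, 4.14], [0.28, 2.66], [-3.11, 3.11]. Speed limits (rad/s): [2.57, 2.57, 3.14, 3.14, 3.14, 3.14].

### API

Orientations are given as a rotation vector (axis times angle).
In Python, from plant import observe, camera, calibration, sign_off gives the robot as it stands.
- The arm moves only by the shell command python3 -m pendant 'ROWS' [FORCE]. ROWS is JSON, a list of rows, each a list of 7 numbers: the shift along the tool's x, y, z normalised to -1 to 1, where 1 is 15 cm, then the turn, a rotation vector about the tool's x, y, z normalised to -1 to 1, where 1 is 60 degrees, then the closure, from -1 (fully open) to 1 (shut). In form: [[tx, ty, tz, rx, ry, rz, claw], ...]. A call has 1 to 8 rows; each row is the pose to reach, as a shift and turn from the pose commanded when the call began, along the tool's axes at that moment; what a row does not reach only later rows make up. A row lasts 1/8 s, in which the tool goes at most 62.5 mm and 10.7 degrees, less where a joint would pass 70% of its speed; a pose out of reach is approached as far as the arm can. A call with a number of a shift or a turn outside -1 to 1 is refused whole. A call with a gripper value outside its range is refused whole. The fingers move at their own pace and stop on an object; FORCE is the grip in N (left out, the last holds). Time passes only in rows, so rows that repeat a pose let the fingers close. It gives the time, the measured TCP pose, the force, the opening and the grip force at its end, in the units of the state.
- observe(): the state, without advancing time (a new reading comes with each control period).
- camera(name): name is "scene" or "side" or "wrist"; returns (picture, depth): 480x640x3 uint8, red, green, blue; 480x640 float32, mm along the optical axis (not along the pixel's ray), 0 where there is no reading.
- calibration(name): a dict with "camera_matrix" (3x3 intrinsics, pixels), "position" and "orientation" of the camera in the world. Camera axes: x right, y up, looking along -z (the intrinsics and any distortion apply to the point x, -y, -z); pixel columns grow to the right and rows downward; lengths in mm; the calibration is good to about 2 mm. A picture is of the moment at which its call begins: read the wrist's pose just before it. calibration takes no time and is no camera call; for the wrist camera it gives the pose at the moment of the call.
- sign_off(): hands the job in; it is judged then, once.
The state is a dict: "clock": time; "joint_pos": joint angles; "joint_velocities": joint speeds; "effort": joint torques, N m; "position": TCP position; "eef_rot": TCP orientation; "ft_force": force on the tool from outside, world axes, zero at the start; "wrist_torque": the same for the moment, N m; "finger_gap": finger opening in mm; "grasp_force": force on a finger pad.
Only numpy, scipy, OpenCV 4.12 (cv2) and the standard library are available. Lean on these libraries where they do the work, as an engineer would, in place of code of your own. Each camera call takes 0.05 s, during which the arm holds its last target. There are 200 camera calls.

## Working session

There is one attempt and no reset: what is moved stays moved. The work goes in short steps, Python scripts to look and compute and a shell command to move; the robot and the scene stay as the last step left them, time stands still between calls to the robot, and variables do not carry over. Pictures are saved under pics/ and viewed, at most 14 in all, crops included, and the job is handed in when it is done.

```bash
ls; mkdir -p pics
cat > h.py <<'E'
import numpy as np, cv2
from scipy.spatial.transform import Rotation as R
from plant import observe, camera, calibration, sign_off
np.set_printoptions(precision=1, suppress=True)
def grab(name):
    c=calibration(name); p,d=camera(name); return p,d,c
def pose(c):
    o=np.array(c["orientation"],float)
    return (R.from_rotvec(o).as_matrix() if o.size==3 else o.reshape(3,3)), np.array(c["position"],float)
def cloud(d,c):
    K=np.array(c["camera_matrix"]); M,t=pose(c)
    v,u=np.mgrid[0:d.shape[0],0:d.shape[1]]
    P=np.stack([(u-K[0,2])/K[0,0]*d,-(v-K[1,2])/K[1,1]*d,-d],-1)
    return P@M.T+t
def save(n,p): cv2.imwrite(f"pics/{n}.png",p[:,:,::-1])
E
python3 - <<'E'
from h import *
print(observe())
for n in ["scene","side","wrist"]:
    p,d,c=grab(n); print(n,c); save(n+"0",p); np.savez(f"{n}0.npz",p=p,d=d,X=cloud(d,c))
E
```

```text
pics
{'clock': 0.0, 'joint_pos': array([ 1.2,  0.3,  1.5,  0. ,  1.3, -0.1]), 'joint_velocities': array([-0., -0., -0.,  0., -0.,  0.]), 'effort': array([ -0. , -43.4, -24.6,  -0. ,   0. ,   0. ]), 'position': array([117.9, 511.2, 230.6]), 'eef_rot': array([-0.4, -3.1,  0. ]), 'ft_force': array([ 0.7,  1. , -0. ]), 'wrist_torque': array([-0.,  0.,  0.]), 'grasp_force': 0.0, 'finger_gap': 85.18290966473623}
scene {'camera_matrix': array([[503.9,   0. , 322. ],
       [  0. , 503.9, 239.1],
       [  0. ,   0. ,   1. ]]), 'position': array([1156.2,  155.8,  672.6]), 'orientation': array([0.5, 0.8, 1.8])}
side {'camera_matrix': array([[453.3,   0. , 313.9],
       [  0. , 453.3, 242.9],
       [  0. ,   0. ,   1. ]]), 'position': array([ 209.7, -672.7,  649.6]), 'orientation': array([ 0.9, -0.2, -0.5])}
wrist {'camera_matrix': array([[347.2,   0. , 319.9],
       [  0. , 347.2, 238.7],
       [  0. ,   0. ,   1. ]]), 'position': array([ 37.1, 529.9, 372.4]), 'orientation': array([-0.3, -0.2,  1.3])}
```

View pics/scene0.png

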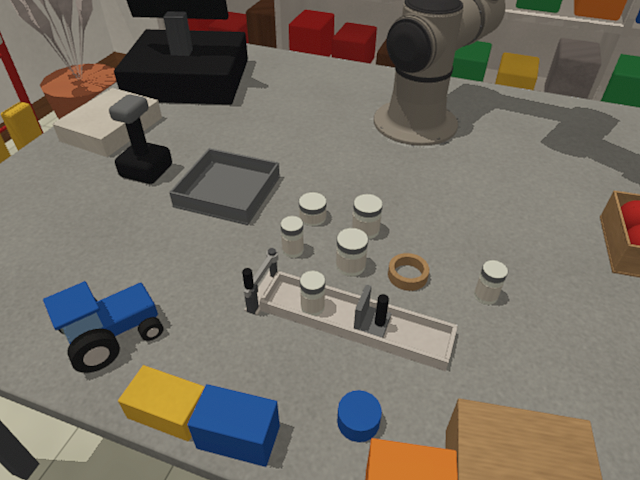

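View pics/side0.png

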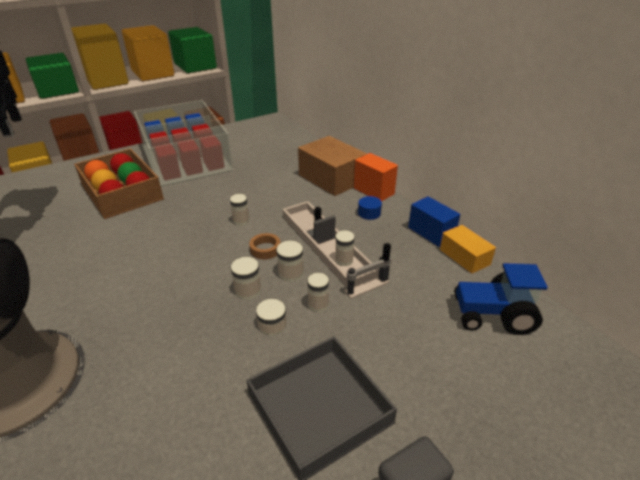

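Run:
```python
from h import *
# top-down map merged, 2 mm/px, x 200..900 (up), y -500..500
out=np.zeros((350,300*2,3),np.uint8)
H=np.full((400,500),-1.);C=np.zeros((400,500,3),np.uint8)
for n in ["side0","scene0"]:
    z=np.load(n+".npz"); X=z["X"][z["d"]>0]; p=z["p"][z["d"]>0]
    m=(X[:,2]<130)&(X[:,0]>100)&(X[:,0]<898)&(abs(X[:,1])<498)
    X=X[m];p=p[m]
    i=((900-X[:,0])/2).astype(int); j=((500-X[:,1])/2).astype(int)
    o=np.argsort(X[:,2])
    for a,b,z_,c in zip(i[o],j[o],X[o,2],p[o]):
        if z_>H[a,b]-1: H[a,b]=z_;C[a,b]=c
hh=cv2.applyColorMap(np.clip(H*2.4,0,255).astype(np.uint8),cv2.COLORMAP_JET)
hh[H<0]=0
for k in range(0,500,50):
    cv2.putText(hh,str(500-2*k),(k,8),0,.3,(255,255,255)); 
for k in range(0,400,50): cv2.putText(hh,str(900-2*k),(0,k+4),0,.3,(255,255,255))
np.save("H.npy",H)
cv2.imwrite("pics/map0.png",cv2.resize(hh,None,fx=1.5,fy=1.5))
```

```text
(no output)
```

View pics/map0.png

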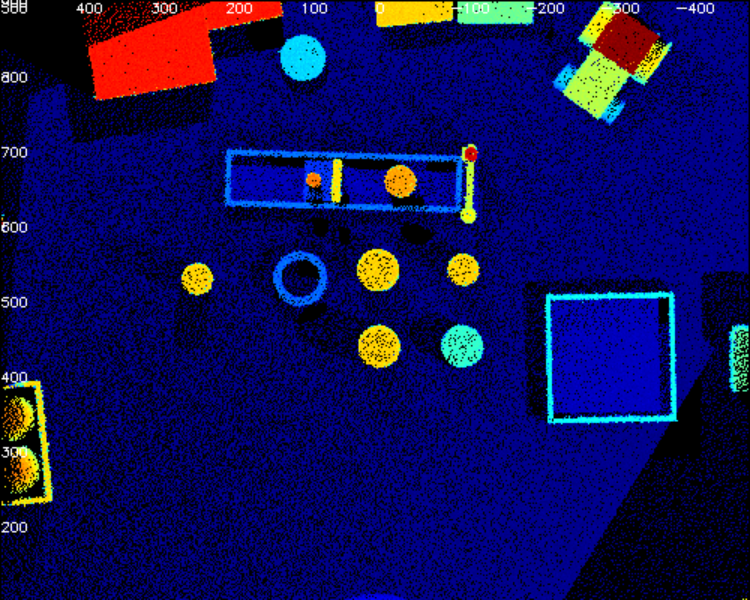

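The scene picture shows the lane with the stray standing in it at (312,292). The pusher knob is at (381,310), the hasp knob at (248,280) and the hinge post at (272,260). The large tubs are at (352,250) and (367,212), with the squat at (312,208), slims at (292,236) and (493,282), and the tape at (408,270). The side view and the map agree, so there are two large tubs. Next I'll fit each camera separately.

```bash
cat > fit.py <<'E'
from h import *
from scipy.optimize import least_squares
def circ(X,x,y,r,zlo,zhi,rad):
    m=(np.hypot(X[:,0]-x,X[:,1]-y)<rad)&(X[:,2]>zlo)&(X[:,2]<zhi); P=X[m]
    if len(P)<20: return None
    zt=np.percentile(P[:,2],90); T=P[P[:,2]>zt-4]
    (a,b),q=cv2.minEnclosingCircle(T[:,:2].astype(np.float32))
    return np.array([*np.median(T[:,:2],0),a,b,q,zt,len(T)])
def lane(X):
    m=(X[:,2]>21)&(X[:,2]<28)&(X[:,0]>610)&(X[:,0]<715)&(X[:,1]>-125)&(X[:,1]<222)
    P=X[m]
    # rotate-search best bounding: outer 74 x 314 wall centre-lines
    def res(q):
        c,s=np.cos(q[2]),np.sin(q[2]); d=P[:,:2]-q[:2]
        u=d@[c,s]; v=d@[-s,c]
        a=np.maximum(abs(abs(u)-34)-3,0)+100*(abs(v)>160); b=np.maximum(abs(abs(v)-154)-3,0)+100*(abs(u)>40)
        return np.minimum(np.minimum(a,b),10)
    best=min((least_squares(res,[x0,y0,t],loss="soft_l1",diff_step=1e-4) for x0 in(655,660,665) for y0 in (45,50,55) for t in(-.03,0,.03)),key=lambda r:r.cost)
    return best.x,best.cost/len(P),len(P)
E
python3 - <<'E'
from fit import *
S={"large_a":(545,2,27,60,76),"large_b":(443,0,27,60,76),"stray":(663,-28,20,65,82),"slim1":(545,-112,20,60,76),"slim2":(532,243,20,60,76),"squat":(442,-110,27,36,50),"knobP":(665,88,9,72,90),"knobH":(700,-122,8,85,105),"hinge":(618,-118,6,62,70)}
for n in ["scene0","side0"]:
    z=np.load(n+".npz"); X=z["X"][z["d"]>0]
    print(n,"table z",np.median(X[(abs(X[:,0]-600)<30)&(abs(X[:,1]-170)<20)][:,2]))
    for k,(x,y,r,a,b) in S.items():
        print(k,circ(X,x,y,r,a,b,r+12))
    q=lane(X); print("lane",q[0][:2],"yaw %.4f"%q[0][2],q[1:])
    P=X[(X[:,2]>30)&(X[:,2]<45)&(X[:,0]>330)&(X[:,0]<525)&(X[:,1]<-190)&(X[:,1]>-400)]
    if len(P): print("tray",cv2.minAreaRect(P[:,:2].astype(np.float32)), np.median(P,0))
o=observe();print(R.from_rotvec(o["eef_rot"]).as_matrix())
E
```

```text
scene0 table z 0.6106905932419977
large_a [541.4  -3.5 539.8  -4.   28.1  71.2 543. ]
large_b [439.   -4.9 437.6  -5.4  28.5  71.2 438. ]
stray [659.1 -33.5 658.  -34.7  21.2  76.1 395. ]
slim1 [ 541.6 -117.4  540.8 -118.2   20.8   71.1  282. ]
slim2 [528.7 237.  527.9 236.8  21.8  71.3 359. ]
squat [ 439.8 -115.6  438.  -116.7   28.5   45.4  389. ]
knobP [660.3  82.1 659.8  81.3   9.7  81.3  84. ]
knobH [ 695.4 -127.5  694.1 -128.1    8.6   98.1   68. ]
hinge [ 612.6 -124.6  613.2 -124.5    8.7   67.    47. ]
lane [658.3  41. ] yaw -0.0285 (np.float64(0.7109449245093971), 1864)
tray ((423.4337158203125, -314.6021423339844), (175.09127807617188, 170.912841796875), 0.4988917410373688) [ 439.  -316.    37.4]
side0 table z 2.151566373217065
large_a [538.1  -4.9 539.6  -3.8  27.8  72.6 337. ]
large_b [436.6  -6.8 436.4  -5.2  28.3  72.4 393. ]
stray [657.  -34.9 658.1 -32.8  21.2  77.6 181. ]
slim1 [ 538.8 -118.9  539.5 -117.5   21.3   72.4  242. ]
slim2 [527.1 235.7 527.8 236.2  20.6  72.7 124. ]
squat [ 437.8 -117.2  438.2 -116.1   27.9   46.5  493. ]
knobP [659.8  81.9 660.3  81.4   8.8  82.2  30. ]
knobH [ 693.7 -128.6  694.7 -128.4    8.4   99.2   35. ]
hinge [ 613.5 -124.7  617.2 -125.5   10.9   68.1   37. ]
lane [659.   41.9] yaw -0.0296 (np.float64(1.2711140519464144), 671)
tray ((422.8800964355469, -313.77447509765625), (170.61825561523438, 172.6961212158203), 1.152706265449524) [ 423.  -327.9   39.5]
[[-1.   0.2 -0. ]
 [ 0.2  1.  -0. ]
 [ 0.  -0.  -1. ]]
```

```bash
cat > go.py <<'E'
# python3 go.py frame x y z [yaw_in_lane]: shift needed, in tool units, frame = L (lane) or W
import sys
from h import *
LO=np.array([658.6,41.3]);LY=-0.029
c,s=np.cos(LY),np.sin(LY);RL=np.array([[c,-s],[s,c]])
def tolane(p): return (np.asarray(p)[...,:2]-LO)@RL
if __name__=="__main__":
    o=observe();M=R.from_rotvec(o["eef_rot"]).as_matrix();p=np.array(o["position"])
    yaw=np.arctan2(-M[0,1],M[1,1])-LY
    print("t %.2f"%o["clock"],"W",p,"L",tolane(p),"toolyaw-in-lane %.4f"%yaw,"gap %.1f"%o["finger_gap"],"tilt",M[:,2].round(3),"F",o["ft_force"])
    if len(sys.argv)>3:
        t=np.array([float(a) for a in sys.argv[2:5]])
        if sys.argv[1]=="L": t[:2]=RL@t[:2]+LO
        dy=(float(sys.argv[5]) if len(sys.argv)>5 else 0)-yaw
        print("shift",((t-p)@M/150).round(3),"rz %.3f"%(-dy/np.radians(60)),"target W",t)
E
python3 go.py W 694.5 -128 140 0
```

```text
t 0.15 W [117.9 511.3 230.8] L [-554.1  454.1] toolyaw-in-lane -0.1977 gap 85.1 tilt [-0. -0. -1.] F [-0.8 -0.2 -0. ]
shift [-4.7 -3.3  0.6] rz -0.189 target W [ 694.5 -128.   140. ]
```

```bash
python3 -m pendant '[[-0.3,-0.22,0,0,0,-0.1,-1],[-0.65,-0.45,0,0,0,-0.19,-1],[-1,-0.7,0,0,0,-0.19,-1],[-1,-0.7,0,0,0,-0.19,-1]]'; python3 go.py W 694.5 -128 140 0
```

```text
clock: 0.65
position: [242.8, 372.9, 231.3]
eef_rot: [0.053, 3.141, -0.001]
ft_force: [0.3, -1.5, 0.5]
finger_gap: 85.1
grasp_force: 0.0
t 0.65 W [242.8 372.9 231.3] L [-425.3  319.4] toolyaw-in-lane -0.0045 gap 85.1 tilt [ 0. -0. -1.] F [ 0.3 -1.5  0.5]
shift [-3.1 -3.2  0.6] rz -0.004 target W [ 694.5 -128.   140. ]
```

```bash
python3 -m pendant '[[-0.3,-0.3,0,0,0,0,-1],[-0.6,-0.6,0,0,0,0,-1],[-0.9,-0.9,0,0,0,0,-1],[-1,-1,0,0,0,0,-1]]' >/dev/null; python3 -m pendant '[[-0.3,-0.3,0,0,0,0,-1],[-0.6,-0.6,0,0,0,0,-1],[-0.9,-0.9,0,0,0,0,-1],[-1,-1,0,0,0,0,-1]]'>/dev/null;  python3 -m pendant '[[-0.3,-0.3,0,0,0,0,-1],[-0.6,-0.6,0,0,0,0,-1],[-0.9,-0.9,0.3,0,0,0,-1],[-1,-1,0.5,0,0,0,-1],[-1,-1,0.5,0,0,0,-1]]'; python3 go.py W 694.5 -128.2 140 0
```

```text
clock: 2.28
position: [676.8, -87.3, 150.3]
eef_rot: [-0.046, -3.132, -0.003]
ft_force: [-0.7, 0.4, -0.0]
finger_gap: 85.3
grasp_force: 0.0
t 2.27 W [676.8 -87.3 150.3] L [  21.9 -128. ] toolyaw-in-lane -0.0005 gap 85.3 tilt [-0.  0. -1.] F [-0.7  0.4 -0. ]
shift [-0.1 -0.3  0.1] rz -0.000 target W [ 694.5 -128.2  140. ]
```

```bash
sed -i 's/((t-p)@M\/150).round(3)/((t-p)@M\/150).round(3).tolist()/' go.py; python3 -m pendant '[[-0.127,-0.268,0.1,0,0,0,-1],[-0.127,-0.268,0.35,0,0,0,-1],[-0.127,-0.268,0.555,0,0,0,-1],[-0.127,-0.268,0.555,0,0,0,1],[-0.127,-0.268,0.555,0,0,0,1],[-0.127,-0.268,0.555,0,0,0,1],[-0.127,-0.268,0.555,0,0,0,1],[-0.127,-0.268,0.555,0,0,0,1]]' 30; python3 go.py
```

```text
clock: 3.28
position: [696.6, -127.6, 74.8]
eef_rot: [0.044, 3.139, -0.001]
ft_force: [-1.3, 1.5, 6.8]
finger_gap: 15.0
grasp_force: 29.3
t 3.27 W [ 696.6 -127.6   74.8] L [  42.9 -167.7] toolyaw-in-lane 0.0011 gap 15.0 tilt [ 0. -0. -1.] F [-1.3  1.5  6.8]
```

```bash
python3 -m pendant '[[0,0,0,0,0,0,0.4],[0,0,0,0,0,0,0.4],[0.01,0,0.05,0,0,0,0.4],[0.01,0,0.05,0,0,0,0.4],[0.01,0,0.05,0,0,0,1],[0.01,0,0.05,0,0,0,1],[0.01,0,0.05,0,0,0,1]]' 30; python3 go.py
```

```text
clock: 4.15
position: [694.0, -127.4, 65.0]
eef_rot: [-0.044, -3.14, -0.001]
ft_force: [0.0, -0.3, -5.1]
finger_gap: 14.8
grasp_force: 29.3
t 4.15 W [ 694.  -127.4   65. ] L [  40.2 -167.6] toolyaw-in-lane 0.0011 gap 14.8 tilt [-0.  0. -1.] F [ 0.  -0.3 -5.1]
```

```bash
python3 -m pendant '[[0.011,-0.109,0,0,0,0,1],[0.043,-0.213,0,0,0,0,1],[0.096,-0.309,0,0,0,0,1],[0.166,-0.392,0,0,0,0,1],[0.252,-0.46,0,0,0,0,1],[0.349,-0.51,0,0,0,0,1],[0.454,-0.539,0,0,0,0,1],[0.536,-0.547,0,0,0,0,1]]' ; python3 -m pendant '[[0,0,0,0,0,0,1],[0,0,0,0,0,0,1],[0,0,0,0,0,0,1]]'; python3 go.py
```

```text
clock: 5.15
position: [610.9, -206.4, 65.7]
eef_rot: [0.045, 3.141, 0.003]
ft_force: [6.3, 10.3, -4.1]
finger_gap: 15.0
grasp_force: 29.6
clock: 5.52
position: [610.8, -206.3, 65.7]
eef_rot: [-0.043, -3.14, -0.003]
ft_force: [1.5, 6.4, -1.7]
finger_gap: 14.7
grasp_force: 29.7
t 5.53 W [ 610.8 -206.3   65.7] L [ -40.6 -248.9] toolyaw-in-lane 0.0014 gap 14.7 tilt [-0.  0. -1.] F [ 1.5  6.4 -1.7]
```

```bash
python3 -m pendant '[[0,0,0,0,0,0,0.3],[0,0,0,0,0,0,-0.2],[0,0,-0.3,0,0,0,-1],[0,0,-0.6,0,0,0,-1],[0,0,-0.6,0,0,0,-1]]' ; python3 go.py L 0.2 40.3 150; python3 -c "
from h import *
print(observe()['joint_pos'].round(2).tolist())"
```

```text
clock: 6.15
position: [613.5, -208.8, 160.5]
eef_rot: [0.044, 3.133, -0.007]
ft_force: [-0.3, 0.4, -0.1]
finger_gap: 85.2
grasp_force: 0.0
t 6.15 W [ 613.5 -208.8  160.5] L [ -37.8 -251.3] toolyaw-in-lane 0.0010 gap 85.2 tilt [ 0. -0. -1.] F [-0.3  0.4 -0.1]
shift [-0.255, 1.944, 0.064] rz 0.001 target W [660.   81.6 150. ]
[-0.45, 0.62, 1.26, -0.0, 1.25, -1.99]
```

```bash
python3 -m pendant '[[-0.1,0.3,0,0,0,0.17,-1],[-0.2,0.6,0,0,0,0.34,-1],[-0.255,0.9,0,0,0,0.51,-1],[-0.255,1,0,0,0,0.68,-1],[-0.255,1,0,0,0,0.85,-1],[-0.255,1,0,0,0,1,-1],[-0.255,1,0,0,0,1,-1]]' >/dev/null; python3 go.py L 0.2 40.3 150 -1.5708
```

```text
t 7.03 W [653.6 -58.7 154.8] L [  -2.1 -100.1] toolyaw-in-lane -1.0447 gap 85.3 tilt [-0. -0. -1.] F [0.3 0.1 0.7]
shift [0.802, 0.483, 0.032] rz 0.502 target W [660.   81.6 150. ]
```

```bash
python3 -m pendant '[[0.27,0.16,0,0,0,0.17,-1],[0.54,0.32,0,0,0,0.34,-1],[0.802,0.483,0,0,0,0.502,-1],[0.802,0.483,0.032,0,0,0.502,-1],[0.802,0.483,0.032,0,0,0.502,-1]]' >/dev/null; python3 go.py L 0.2 40.3 46 -1.5708
```

```text
t 7.65 W [660.1  81.3 149.8] L [ 0.3 40. ] toolyaw-in-lane -1.5681 gap 85.2 tilt [-0. -0. -1.] F [ 0.1 -0.5 -0.2]
shift [0.002, 0.0, 0.692] rz 0.003 target W [660.   81.6  46. ]
```

```bash
python3 -m pendant '[[0,0,0.35,0,0,0,-1],[0,0,0.69,0,0,0,-1],[0,0,0.69,0,0,0,-1],[0,0,0.69,0,0,0,1],[0,0,0.69,0,0,0,1],[0,0,0.69,0,0,0,1],[0,0,0.69,0,0,0,1],[0,0,0.69,0,0,0,1]]' 30;  python3 go.py L 0 137 46 -1.5708
```

```text
clock: 8.65
position: [659.8, 82.1, 48.7]
eef_rot: [-2.253, -2.188, 0.001]
ft_force: [-5.7, -0.3, 8.1]
finger_gap: 17.0
grasp_force: 29.5
t 8.65 W [659.8  82.1  48.7] L [-0.  40.8] toolyaw-in-lane -1.5712 gap 17.0 tilt [-0.  0. -1.] F [-5.7 -0.3  8.1]
shift [0.641, -0.0, 0.018] rz -0.000 target W [662.6 178.2  46. ]
```

```bash
python3 -m pendant '[[0.15,0,0,0,0,0,1],[0.3,0,0,0,0,0,1],[0.45,0,0,0,0,0,1],[0.6,0,0,0,0,0,1],[0.64,0,0,0,0,0,1],[0.66,0,0,0,0,0,1],[0.66,0,0,0,0,0,1],[0.66,0,0,0,0,0,1]]';  python3 go.py
```

```text
clock: 9.65
position: [662.6, 178.9, 48.7]
eef_rot: [2.254, 2.188, -0.006]
ft_force: [-6.2, -8.6, 9.6]
finger_gap: 17.2
grasp_force: 29.8
t 9.65 W [662.6 178.9  48.7] L [ -0.  137.7] toolyaw-in-lane -1.5716 gap 17.2 tilt [-0. -0. -1.] F [-6.2 -8.6  9.6]
```

```bash
python3 -m pendant '[[-0.005,0,0,0,0,0,0.3],[-0.005,0,0,0,0,0,-0.2],[-0.005,0,-0.3,0,0,0,-1],[-0.005,0,-0.7,0,0,0,-1],[-0.005,0,-1,0,0,0,-1],[-0.005,0,-1,0,0,0,-1]]'
cat > look.py <<'E'
import sys
from fit import *
from go import tolane
n=sys.argv[1]
fr={}
for cam in ["scene","side"]:
    p,d,c=grab(cam); save(f"{cam}_{n}",p); X=cloud(d,c)[d>0]
    print(cam,"pusher knob lane",[tolane(q[2:4]).round(1).tolist() for q in [circ(X,662.5,178,9,74,90,18)] if q is not None])
    # blobs with flat top z 62..84 in the work zone, plus squat
    for lo,hi in((63,84),(38,52)):
        m=(X[:,2]>lo)&(X[:,2]<hi)&(X[:,0]>330)&(X[:,0]<740)&(X[:,1]>-400)&(X[:,1]<300)
        g=np.zeros((420,720),np.uint8);ij=np.c_[X[m,0]-330,X[m,1]+400].astype(int);g[ij[:,0],ij[:,1]]=255
        g=cv2.morphologyEx(g,cv2.MORPH_CLOSE,np.ones((7,7)))
        k,_,st,ce=cv2.connectedComponentsWithStats(g)
        for i in range(1,k):
            if st[i,4]<250: continue
            cx,cy=ce[i][1]+330,ce[i][0]-400
            q=circ(X,cx,cy,20,lo,hi,40)
            print("  W",q[2:4],"L",tolane(q[2:4]),"r %.1f ztop %.1f n %d"%(q[4],q[5],q[6]))
E
python3 look.py 1
```

```text
clock: 10.4
position: [665.6, 180.8, 202.5]
eef_rot: [2.25, 2.185, 0.013]
ft_force: [0.3, 0.3, -0.3]
finger_gap: 85.1
grasp_force: 0.0
scene pusher knob lane [[-1.0, 137.2]]
  W [437.6  -5.9] L [-219.6  -53.6] r 28.0 ztop 71.5 n 425
  W [527.4 237.5] L [-136.8  192.3] r 21.3 ztop 71.3 n 361
  W [539.9  -3.2] L [-117.3  -47.9] r 28.2 ztop 71.3 n 536
  W [ 539.8 -117.3] L [-114.2 -162. ] r 21.0 ztop 71.4 n 270
  W [661.7 178.5] L [ -0.8 137.2] r 9.4 ztop 80.4 n 102
  W [657.7 -34.1] L [  1.3 -75.4] r 21.5 ztop 76.2 n 402
  W [661.7 178.5] L [ -0.8 137.2] r 9.4 ztop 80.4 n 102Traceback (most recent call last):
  File "look.py", line 19, in <module>
    print("  W",q[2:4],"L",tolane(q[2:4]),"r %.1f ztop %.1f n %d"%(q[4],q[5],q[6]))
                ~^^^^^
TypeError: 'NoneType' object is not subscriptable
```

```bash
sed -i 's/            print("  W"/            if q is None: continue\n            print("  W"/' look.py; python3 -m pendant '[[-0.3,0,0,0,0,0,-1],[-0.6,0,0,0,0,0,-1],[-0.9,0,0.2,0,0,0,-1],[-1,0,0.3,0,0,0,-1],[-1,0,0.3,0,0,0,-1]]';python3 go.py L 0.9 -75.4 42 -1.5708
```

```text
clock: 11.08
position: [657.9, 29.8, 149.7]
eef_rot: [-2.253, -2.184, 0.004]
ft_force: [0.2, 0.4, 0.7]
finger_gap: 85.5
grasp_force: 0.0
t 11.07 W [657.9  29.8 149.7] L [ -0.4 -11.5] toolyaw-in-lane -1.5732 gap 85.5 tilt [-0.  0. -1.] F [0.2 0.4 0.7]
shift [-0.426, 0.013, 0.718] rz -0.002 target W [657.3 -34.1  42. ]
```

```bash
python3 -m pendant '[[-0.426,0.01,0,0,0,0,-1],[-0.426,0.01,0.3,0,0,0,-1],[-0.426,0.01,0.72,0,0,0,-1],[-0.426,0.01,0.72,0,0,0,-1],[-0.426,0.01,0.72,0,0,0,1],[-0.426,0.01,0.72,0,0,0,1],[-0.426,0.01,0.72,0,0,0,1],[-0.426,0.01,0.72,0,0,0,1]]' 30; python3 -m pendant '[[0,0,-0.2,0,0,0,1],[0,0,-0.5,0,0,0,1],[0,0,-0.7,0,0,0,1],[0,0,-0.7,0,0,0,1]]';python3 go.py W 423 -314 150 -1.5708
```

```text
clock: 12.08
position: [660.1, -33.7, 47.2]
eef_rot: [2.252, 2.186, 0.005]
ft_force: [-1.3, 0.4, 6.9]
finger_gap: 39.2
grasp_force: 29.5
clock: 12.58
position: [660.4, -34.0, 153.3]
eef_rot: [2.25, 2.184, 0.007]
ft_force: [0.9, 0.2, -0.8]
finger_gap: 39.3
grasp_force: 30.5
t 12.57 W [660.4 -34.  153.3] L [  3.9 -75.2] toolyaw-in-lane -1.5718 gap 39.3 tilt [ 0. -0. -1.] F [ 0.9  0.2 -0.8]
shift [-1.913, -1.526, 0.012] rz -0.001 target W [ 423. -314.  150.]
```

```bash
python3 -m pendant '[[-0.25,-0.2,0,0,0,0,1],[-0.5,-0.4,0,0,0,0,1],[-0.75,-0.6,0,0,0,0,1],[-1,-0.8,0,0,0,0,1],[-1,-0.8,0,0,0,0,1]]'>/dev/null; python3 -m pendant '[[-0.25,-0.2,0,0,0,0,1],[-0.5,-0.4,0,0,0,0,1],[-0.75,-0.6,0,0,0,0,1],[-0.91,-0.73,0,0,0,0,1],[-0.91,-0.73,0,0,0,0,1]]';python3 go.py W 423 -314 48 -1.5708
```

```text
clock: 13.82
position: [419.9, -314.0, 148.6]
eef_rot: [-2.257, -2.184, -0.0]
ft_force: [0.9, 0.6, -1.0]
finger_gap: 39.4
grasp_force: 30.7
t 13.82 W [ 419.9 -314.   148.6] L [-228.3 -362. ] toolyaw-in-lane -1.5743 gap 39.4 tilt [-0.  0. -1.] F [ 0.9  0.6 -1. ]
shift [-0.0, 0.021, 0.67] rz -0.003 target W [ 423. -314.   48.]
```

```bash
python3 -m pendant '[[0,0,0.3,0,0,0,1],[0,0,0.55,0,0,0,1],[0,0,0.64,0,0,0,1],[0,0,0.66,0,0,0,1],[0,0,0.66,0,0,0,1],[0,0,0.66,0,0,0,1]]'; python3 go.py W 423 -314 47 -1.5708
```

```text
clock: 14.58
position: [421.3, -313.7, 51.4]
eef_rot: [2.253, 2.187, 0.0]
ft_force: [0.4, -0.3, -0.3]
finger_gap: 39.1
grasp_force: 30.7
t 14.57 W [ 421.3 -313.7   51.4] L [-226.9 -361.7] toolyaw-in-lane -1.5716 gap 39.1 tilt [ 0. -0. -1.] F [ 0.4 -0.3 -0.3]
shift [-0.002, 0.011, 0.029] rz -0.001 target W [ 423. -314.   47.]
```

```bash
python3 -m pendant '[[0,0,0.027,0,0,0,1],[0,0,0.027,0,0,0,1],[0,0,0.027,0,0,0,0.2],[0,0,0.027,0,0,0,-1],[0,0,0.027,0,0,0,-1],[0,0,-0.3,0,0,0,-1],[0,0,-0.67,0,0,0,-1],[0,0,-0.67,0,0,0,-1]]'; python3 look.py 2;python3 go.py W 437.3 -5.5 148 -1.5708
```

```text
clock: 15.58
position: [422.6, -315.0, 154.8]
eef_rot: [2.248, 2.182, 0.0]
ft_force: [-1.3, 0.0, -0.5]
finger_gap: 85.3
grasp_force: 0.0
scene pusher knob lane [[-0.6, 137.0]]
  W [ 419.7 -312.5] L [-228.6 -360.6] r 20.9 ztop 76.1 n 192
  W [436.8  -5.6] L [-220.3  -53.4] r 28.3 ztop 71.4 n 432
  W [527.2 237.1] L [-137.1  191.9] r 21.0 ztop 71.2 n 359
  W [539.9  -3.7] L [-117.4  -48.4] r 27.8 ztop 71.4 n 541
  W [ 539.7 -117.1] L [-114.3 -161.8] r 21.0 ztop 71.3 n 271
  W [662.  178.2] L [ -0.6 137. ] r 9.4 ztop 80.3 n 105
  W [662.  178.2] L [ -0.6 137. ] r 9.4 ztop 80.4 n 105
  W [ 423.9 -311.8] L [-224.4 -359.8] r 19.5 ztop 50.9 n 43
  W [ 438.2 -117.3] L [-215.7 -164.9] r 28.5 ztop 45.4 n 396
side pusher knob lane []
  W [ 419.9 -313.2] L [-228.3 -361.3] r 21.0 ztop 77.0 n 501
  W [435.3  -5.3] L [-221.9  -53. ] r 29.4 ztop 72.6 n 389
  W [527.1 238.3] L [-137.1  193.1] r 22.3 ztop 72.9 n 119
  W [525.6   2.3] L [-131.8  -42.8] r 24.0 ztop 72.2 n 78
  W [ 417.8 -317. ] L [-230.3 -365.2] r 19.4 ztop 51.1 n 64
  W [ 423.3 -108.7] L [-230.8 -156.8] r 21.4 ztop 46.8 n 76
  W [ 694.9 -125.1] L [  41.1 -165.3] r 11.6 ztop 48.5 n 52
t 15.68 W [ 420.6 -313.1  150.7] L [-227.6 -361.2] toolyaw-in-lane -1.5716 gap 85.4 tilt [ 0. -0. -1.] F [-0.3 -0.6 -0.4]
shift [2.053, 0.05, 0.018] rz -0.001 target W [437.3  -5.5 148. ]
```

```bash
python3 -m pendant '[[0.3,0.02,0,0,0,0,-1],[0.6,0.05,0,0,0,0,-1],[0.9,0.05,0,0,0,0,-1],[1,0.05,0,0,0,0,-1],[1,0.05,0,0,0,0,-1]]'>/dev/null; python3 -m pendant '[[0.3,0,0,0,0,0,-1],[0.6,0,0,0,0,0,-1],[0.9,0,0,0,0,0,-1],[1,0,0,0,0,0,-1],[1,0,0,0,0,0,-1]]';python3 go.py W 437.3 -5.5 37 -1.5708
```

```text
clock: 16.92
position: [437.5, -14.1, 150.5]
eef_rot: [2.253, 2.189, -0.0]
ft_force: [0.1, -0.8, 0.1]
finger_gap: 85.6
grasp_force: 0.0
t 16.93 W [437.5 -14.1 150.5] L [-219.4  -61.8] toolyaw-in-lane -1.5708 gap 85.6 tilt [-0. -0. -1.] F [ 0.1 -0.8  0.1]
shift [0.058, -0.003, 0.757] rz 0.000 target W [437.3  -5.5  37. ]
```

```bash
python3 -m pendant '[[0.057,0,0.1,0,0,0,-1],[0.057,0,0.4,0,0,0,-1],[0.057,0,0.76,0,0,0,-1],[0.057,0,0.76,0,0,0,-1],[0.057,0,0.76,0,0,0,1],[0.057,0,0.76,0,0,0,1],[0.057,0,0.76,0,0,0,1],[0.057,0,0.76,0,0,0,1]]' 35; python3 -m pendant '[[0,0,0,0,0,0,1],[0,0,-0.2,0,0,0,1],[0,0,-0.5,0,0,0,1],[0,0,-0.75,0,0,0,1],[0,0,-0.75,0,0,0,1]]';python3 go.py L 0 -115 153 -1.5708
```

```text
clock: 17.92
position: [438.8, -5.7, 38.9]
eef_rot: [2.251, 2.186, 0.004]
ft_force: [-1.0, -2.5, 7.4]
finger_gap: 53.2
grasp_force: 36.4
clock: 18.55
position: [439.4, -5.4, 153.1]
eef_rot: [2.249, 2.183, 0.008]
ft_force: [1.2, 0.4, -1.8]
finger_gap: 53.0
grasp_force: 37.9
t 18.55 W [439.4  -5.4 153.1] L [-217.7  -53. ] toolyaw-in-lane -1.5714 gap 53.0 tilt [ 0. -0. -1.] F [ 1.2  0.4 -1.8]
shift [-0.412, 1.452, 0.014] rz -0.001 target W [655.3 -73.7 153. ]
```

```bash
python3 -m pendant '[[-0.1,0.3,0,0,0,0,1],[-0.2,0.6,0,0,0,0,1],[-0.3,0.9,0,0,0,0,1],[-0.412,1,0,0,0,0,1],[-0.412,1,0,0,0,0,1]]'>/dev/null; python3 -m pendant '[[0,0.25,0,0,0,0,1],[0,0.45,0,0,0,0,1],[0,0.45,0,0,0,0,1],[0,0.45,0.3,0,0,0,1],[0,0.45,0.5,0,0,0,1],[0,0.45,0.5,0,0,0,1],[0,0.45,0.5,0,0,0,1]]';python3 go.py L 0 -115 44 -1.5708
```

```text
clock: 20.05
position: [653.1, -73.2, 75.8]
eef_rot: [2.253, 2.187, 0.002]
ft_force: [0.6, -0.6, -0.6]
finger_gap: 52.9
grasp_force: 38.1
t 20.05 W [653.1 -73.2  75.8] L [  -2.1 -114.6] toolyaw-in-lane -1.5715 gap 52.9 tilt [ 0. -0. -1.] F [ 0.6 -0.6 -0.6]
shift [-0.003, 0.014, 0.212] rz -0.001 target W [655.3 -73.7  44. ]
```

```bash
python3 -m pendant '[[0,0.015,0,0,0,0,1],[0,0.015,0.1,0,0,0,1],[0,0.015,0.17,0,0,0,1],[0,0.015,0.2,0,0,0,1],[0,0.015,0.2,0,0,0,1],[0,0.015,0.2,0,0,0,1]]';python3 go.py L 0 -115 44 -1.5708
```

```text
clock: 20.8
position: [655.0, -73.4, 44.1]
eef_rot: [-2.254, -2.188, 0.0]
ft_force: [-1.7, 0.3, 0.8]
finger_gap: 53.1
grasp_force: 38.2
t 20.80 W [655.  -73.4  44.1] L [  -0.2 -114.7] toolyaw-in-lane -1.5717 gap 53.1 tilt [-0.  0. -1.] F [-1.7  0.3  0.8]
shift [-0.002, 0.002, 0.001] rz -0.001 target W [655.3 -73.7  44. ]
```

```bash
python3 -m pendant '[[0,0,0.005,0,0,0,0.2],[0,0,0.005,0,0,0,-0.2],[0,0,0.005,0,0,0,-1],[0,0,0.005,0,0,0,-1],[0,0,-0.3,0,0,0,-1],[0,0,-0.7,0,0,0,-1],[0,-0.4,-0.7,0,0,0,-1],[0,-0.7,-0.7,0,0,0,-1]]'; python3 look.py 3;python3 go.py W 539.8 -3.6 150 -1.5708
```

```text
clock: 21.8
position: [549.1, -70.2, 149.9]
eef_rot: [2.253, 2.187, 0.001]
ft_force: [-0.8, 0.4, -0.1]
finger_gap: 85.1
grasp_force: 0.0
scene pusher knob lane [[-0.0, 136.5]]
  W [527.  237.7] L [-137.2  192.5] r 21.1 ztop 71.3 n 358
  W [539.7  -3.8] L [-117.5  -48.6] r 27.7 ztop 71.3 n 532
  W [ 540.4 -119.3] L [-113.5 -164. ] r 21.6 ztop 71.3 n 275
  W [654.4 -72.6] L [  -0.9 -114. ] r 28.3 ztop 76.2 n 681
  W [662.5 177.8] L [ -0.  136.5] r 9.1 ztop 80.2 n 102
  W [662.5 177.8] L [ -0.  136.5] r 9.1 ztop 80.3 n 101
  W [ 448.  -340.5] L [-199.4 -387.7] r 14.3 ztop 45.8 n 70
  W [ 439.2 -116.1] L [-214.7 -163.7] r 28.3 ztop 45.4 n 237
  W [ 462.6 -356.9] L [-184.3 -403.7] r 35.0 ztop 45.8 n 225
  W [ 616.9 -158.1] L [ -35.9 -200.6] r 39.8 ztop 51.3 n 70
side pusher knob lane []
  W [528.8 236.1] L [-135.4  190.9] r 22.3 ztop 73.3 n 113
  W [539.9  -3.3] L [-117.4  -48. ] r 28.4 ztop 72.6 n 337
  W [ 539.7 -117.2] L [-114.3 -161.9] r 20.9 ztop 72.4 n 244
  W [654.7 -72.6] L [  -0.6 -114. ] r 28.0 ztop 77.5 n 349
  W [ 451.3 -346.1] L [-196.  -393.2] r 21.7 ztop 46.9 n 321
  W [ 437.7 -115.6] L [-216.2 -163.3] r 27.9 ztop 46.5 n 496
  W [661.4 145.8] L [ -0.3 104.5] r 26.4 ztop 51.0 n 37
  W [ 695.1 -124.7] L [  41.3 -164.9] r 11.7 ztop 49.0 n 52
t 21.90 W [545.5 -69.5 148.9] L [-109.8 -114. ] toolyaw-in-lane -1.5720 gap 85.2 tilt [-0.  0. -1.] F [0.2 0.1 0.4]
shift [0.438, -0.051, -0.007] rz -0.001 target W [539.8  -3.6 150. ]
```

Run:
```python
import cv2,numpy as np
a=cv2.imread("pics/scene_3.png")[130:240,150:300];b=cv2.imread("pics/side_3.png")[320:480,230:410]
cv2.imwrite("pics/crop3.png",np.hstack([cv2.resize(a,(400,300)),cv2.resize(b,(400,300))]))
```

```text
(no output)
```

View pics/crop3.png

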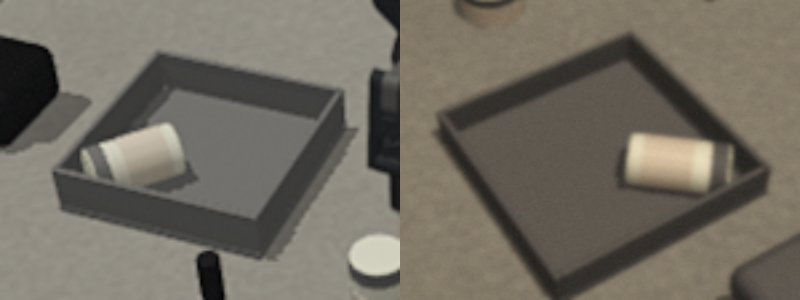

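The crop shows the stray lying on its side inside the tray, lid towards a corner: (135,155) in the left half and (680,160) in the right. It was knocked over, but it is well inside the walls and its underside centre is about 25 mm up, within the rule. I'll carry on with the second large tub and check the stray again later.

```bash
python3 -m pendant '[[0.25,-0.04,0,0,0,0,-1],[0.438,-0.04,0,0,0,0,-1],[0.438,-0.045,0.1,0,0,0,-1],[0.438,-0.045,0.3,0,0,0,-1],[0.438,-0.045,0.5,0,0,0,-1],[0.438,-0.045,0.5,0,0,0,-1]]'; python3 go.py W 539.8 -3.6 38 -1.5708
```

```text
clock: 22.65
position: [544.0, -5.0, 71.6]
eef_rot: [-2.252, -2.184, 0.005]
ft_force: [-0.6, -0.6, 0.5]
finger_gap: 85.3
grasp_force: 0.0
t 22.65 W [544.   -5.   71.6] L [-113.2  -49.6] toolyaw-in-lane -1.5723 gap 85.3 tilt [-0.  0. -1.] F [-0.6 -0.6  0.5]
shift [0.008, -0.027, 0.224] rz -0.001 target W [539.8  -3.6  38. ]
```

```bash
python3 -m pendant '[[0.008,-0.02,0.1,0,0,0,-1],[0.008,-0.02,0.22,0,0,0,-1],[0.008,-0.02,0.22,0,0,0,-1],[0.008,-0.02,0.22,0,0,0,1],[0.008,-0.02,0.22,0,0,0,1],[0.008,-0.02,0.22,0,0,0,1],[0.008,-0.02,0.22,0,0,0,1],[0.008,-0.02,0.22,0,0,0,1]]' 35; python3 -m pendant '[[0,0,0,0,0,0,1],[0,0,-0.2,0,0,0,1],[0,0,-0.5,0,0,0,1],[0,0,-0.75,0,0,0,1],[0,0,-0.75,0,0,0,1]]';python3 go.py L 0 -48 150 -1.5708
```

```text
clock: 23.65
position: [542.9, -3.3, 42.5]
eef_rot: [2.253, 2.187, 0.001]
ft_force: [-2.0, -1.2, 5.2]
finger_gap: 53.0
grasp_force: 36.4
clock: 24.28
position: [544.4, -3.3, 157.1]
eef_rot: [2.25, 2.184, 0.007]
ft_force: [0.1, 0.2, -2.3]
finger_gap: 53.2
grasp_force: 37.8
t 24.27 W [544.4  -3.3 157.1] L [-112.9  -47.9] toolyaw-in-lane -1.5715 gap 53.2 tilt [ 0. -0. -1.] F [ 0.1  0.2 -2.3]
shift [0.0, 0.752, 0.053] rz -0.001 target W [657.2  -6.7 150. ]
```

```bash
python3 -m pendant '[[0,0.3,0,0,0,0,1],[0,0.6,0,0,0,0,1],[0,0.752,0,0,0,0,1],[0,0.752,0,0,0,0,1],[0,0.752,0.3,0,0,0,1],[0,0.752,0.5,0,0,0,1],[0,0.752,0.5,0,0,0,1],[0,0.752,0.5,0,0,0,1]]';python3 go.py L 0 -48 47.5 -1.5708
```

```text
clock: 25.28
position: [655.5, -6.5, 80.0]
eef_rot: [2.254, 2.187, 0.001]
ft_force: [0.8, 0.5, -2.6]
finger_gap: 52.8
grasp_force: 37.9
t 25.27 W [655.5  -6.5  80. ] L [ -1.8 -47.9] toolyaw-in-lane -1.5717 gap 52.8 tilt [ 0. -0. -1.] F [ 0.8  0.5 -2.6]
shift [-0.001, 0.011, 0.216] rz -0.001 target W [657.2  -6.7  47.5]
```

```bash
python3 -m pendant '[[0,0.013,0,0,0,0,1],[0,0.013,0.1,0,0,0,1],[0,0.013,0.17,0,0,0,1],[0,0.013,0.205,0,0,0,1],[0,0.013,0.205,0,0,0,1],[0,0.013,0.205,0,0,0,1]]';python3 go.py L 0 -48 47.5 -1.5708
```

```text
clock: 26.02
position: [657.2, -6.5, 47.7]
eef_rot: [-2.254, -2.188, 0.0]
ft_force: [0.6, 0.3, -1.3]
finger_gap: 53.1
grasp_force: 38.0
t 26.02 W [657.2  -6.5  47.7] L [ -0.1 -47.8] toolyaw-in-lane -1.5717 gap 53.1 tilt [-0.  0. -1.] F [ 0.6  0.3 -1.3]
shift [-0.001, 0.0, 0.001] rz -0.001 target W [657.2  -6.7  47.5]
```

```bash
python3 -m pendant '[[0,0,0.005,0,0,0,0.2],[0,0,0.005,0,0,0,-0.2],[0,0,0.005,0,0,0,-1],[0,0,0.005,0,0,0,-1],[0,0,-0.3,0,0,0,-1],[0,0,-0.7,0,0,0,-1],[0.4,0,-0.7,0,0,0,-1],[0.8,0,-0.7,0,0,0,-1]]'; python3 look.py 4;python3 go.py L 0 137 150 -1.5708
```

```text
clock: 27.02
position: [661.4, 114.0, 154.3]
eef_rot: [2.256, 2.184, 0.003]
ft_force: [1.6, 0.4, -0.2]
finger_gap: 85.7
grasp_force: 0.0
scene pusher knob lane [[-0.9, 137.4]]
  W [527.8 237.8] L [-136.4  192.6] r 20.9 ztop 71.3 n 360
  W [ 540.3 -118.2] L [-113.6 -162.9] r 21.1 ztop 71.2 n 279
  W [653.5 -66.9] L [  -2.  -108.3] r 33.4 ztop 76.2 n 679
  W [658.3 -14. ] L [  1.3 -55.3] r 33.5 ztop 76.1 n 729
  W [661.7 178.7] L [ -0.9 137.4] r 9.7 ztop 80.0 n 101
  W [661.7 178.7] L [ -0.9 137.4] r 9.7 ztop 80.1 n 102
  W [ 454.  -345.1] L [-193.3 -392.1] r 21.1 ztop 45.7 n 129
  W [ 437.9 -116.9] L [-216.  -164.5] r 27.9 ztop 45.4 n 395
side pusher knob lane [[1.4, 137.2]]
  W [529.3 238.4] L [-135.   193.3] r 21.4 ztop 72.7 n 122
  W [ 539.4 -118.5] L [-114.5 -163.1] r 21.1 ztop 72.5 n 246
  W [655.2 -67.5] L [  -0.2 -108.8] r 33.0 ztop 77.5 n 350
  W [656.4 -13.4] L [ -0.6 -54.8] r 34.4 ztop 77.8 n 304
  W [664.  178.4] L [  1.4 137.2] r 10.6 ztop 80.8 n 30
  W [ 451.6 -345.1] L [-195.7 -392.3] r 21.6 ztop 46.7 n 325
  W [ 438.2 -116.7] L [-215.7 -164.3] r 28.1 ztop 46.5 n 493
  W [662.5 145.1] L [  0.8 103.9] r 27.2 ztop 50.5 n 40
  W [ 695.3 -124.5] L [  41.5 -164.7] r 11.8 ztop 49.5 n 46
t 27.12 W [660.2 119.7 153.2] L [-0.6 78.4] toolyaw-in-lane -1.5657 gap 85.4 tilt [ 0.  0. -1.] F [-0.2 -0.4 -0.6]
shift [0.391, 0.006, 0.022] rz 0.005 target W [662.6 178.2 150. ]
```

View pics/scene_4.png

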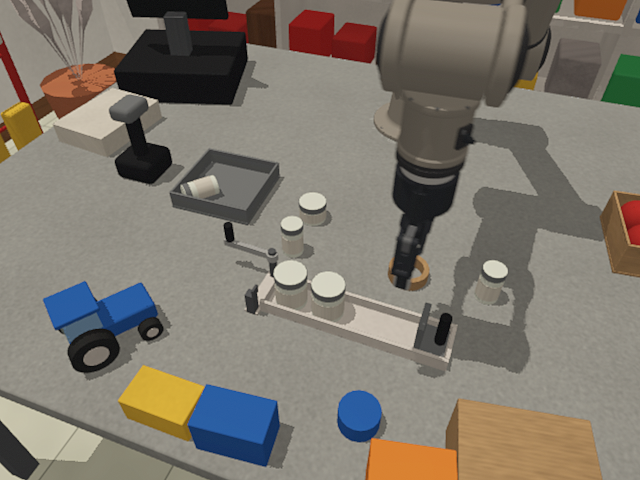

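Scene 4 shows the hasp open (knob at (228,232)) and both large tubs upright in the lane at (290,282) and (328,292). The pusher is back (knob at (443,328)) and the stray lies in the tray at (200,188). Next I'll grip the pusher.

```bash
python3 -m pendant '[[0.2,0.006,0,0,0,0,-1],[0.391,0.006,0,0,0,0.005,-1],[0.391,0.006,0,0,0,0.005,-1],[0.391,0.006,0.35,0,0,0.005,-1],[0.391,0.006,0.7,0,0,0.005,-1],[0.391,0.006,0.7,0,0,0.005,-1],[0.391,0.006,0.7,0,0,0.005,-1]]' ; python3 -m pendant '[[0,0,0,0,0,0,1],[0,0,0,0,0,0,1],[0,0,0,0,0,0,1],[0,0,0,0,0,0,1],[0,0,0,0,0,0,1]]' 30;python3 go.py L 0 -7 47 -1.5708
```

```text
clock: 28.0
position: [664.9, 171.4, 50.1]
eef_rot: [2.26, 2.18, 0.004]
ft_force: [0.3, 0.3, 1.0]
finger_gap: 85.4
grasp_force: 0.0
clock: 28.62
position: [662.3, 172.2, 48.7]
eef_rot: [-2.259, -2.181, 0.003]
ft_force: [-5.7, -1.3, 5.9]
finger_gap: 16.9
grasp_force: 29.5
t 28.62 W [662.3 172.2  48.7] L [ -0.1 130.9] toolyaw-in-lane -1.5766 gap 16.9 tilt [-0. -0. -1.] F [-5.7 -1.3  5.9]
shift [-0.919, 0.006, 0.011] rz -0.006 target W [658.4  34.3  47. ]
```

```bash
python3 -m pendant '[[-0.15,0,0,0,0,0,1],[-0.3,0,0,0,0,0,1],[-0.45,0,0,0,0,0,1],[-0.6,0,0,0,0,0,1],[-0.7,0,0,0,0,0,1],[-0.8,0,0,0,0,0,1],[-0.87,0,0,0,0,0,1],[-0.9,0,0,0,0,0,1]]'; python3 -m pendant '[[-0.03,0,0,0,0,0,1],[-0.05,0,0,0,0,0,1],[-0.07,0,0,0,0,0,1],[-0.07,0,0,0,0,0,1],[-0.07,0,0,0,0,0,1]]';python3 go.py L 0 -13 47 -1.5708
```

```text
clock: 29.62
position: [658.4, 37.0, 48.7]
eef_rot: [-2.26, -2.181, -0.001]
ft_force: [-2.6, 4.4, 5.2]
finger_gap: 17.4
grasp_force: 29.7
clock: 30.25
position: [658.1, 28.0, 48.7]
eef_rot: [-2.259, -2.181, -0.002]
ft_force: [-1.8, 5.4, 5.1]
finger_gap: 17.0
grasp_force: 29.6
t 30.25 W [658.1  28.   48.7] L [ -0.1 -13.3] toolyaw-in-lane -1.5766 gap 17.0 tilt [-0.  0. -1.] F [-1.8  5.4  5.1]
shift [0.002, 0.001, 0.011] rz -0.006 target W [658.2  28.3  47. ]
```

```bash
python3 -m pendant '[[-0.01,0,0,0,0,0,1],[-0.02,0,0,0,0,0,1],[-0.02,0,0,0,0,0,1]]'; python3 look.py 5
```

```text
clock: 30.62
position: [658.1, 27.8, 48.7]
eef_rot: [-2.257, -2.18, -0.007]
ft_force: [-1.6, 15.2, 5.3]
finger_gap: 17.1
grasp_force: 29.6
scene pusher knob lane []
  W [526.6 238.6] L [-137.7  193.4] r 21.6 ztop 71.3 n 356
  W [ 540.1 -118.5] L [-113.8 -163.2] r 21.4 ztop 71.3 n 278
  W [656.1 -54.5] L [  0.3 -95.8] r 39.9 ztop 76.4 n 986
  W [ 456.4 -345.9] L [-190.9 -392.9] r 23.8 ztop 45.7 n 148
  W [ 437.9 -117.7] L [-215.9 -165.4] r 28.5 ztop 45.4 n 377
  W [ 616.8 -162. ] L [ -35.9 -204.5] r 39.0 ztop 51.4 n 65
side pusher knob lane []
  W [526.6 238.3] L [-137.6  193.1] r 21.4 ztop 72.6 n 120
  W [ 539.2 -117.4] L [-114.8 -162.1] r 20.6 ztop 72.3 n 249
  W [653.9 -51. ] L [ -2.  -92.4] r 39.8 ztop 77.8 n 464
  W [658.    9.4] L [  0.4 -31.9] r 33.7 ztop 81.3 n 82
  W [ 451.  -346.6] L [-196.3 -393.8] r 21.5 ztop 46.6 n 342
  W [ 438.3 -115.6] L [-215.6 -163.2] r 28.1 ztop 46.5 n 500
  W [ 681.7 -118.8] L [  27.7 -159.4] r 24.0 ztop 49.8 n 46
```

```bash
python3 -m pendant '[[-0.015,0,0,0,0,0,0.4],[-0.015,0,0,0,0,0,-0.2],[-0.015,0,-0.3,0,0,0,-1],[-0.015,0,-0.7,0,0,0,-1],[-0.015,0,-0.75,0,0,0,-1],[-0.4,-0.1,-0.75,0,0,0,-1],[-0.8,-0.2,-0.75,0,0,0,-1],[-0.9,-0.25,-0.75,0,0,0,-1]]' ;python3 look.py 6
python3 - <<'E'
from fit import *
from go import tolane
p,d,c=grab("scene");X=cloud(d,c)[d>0]
q=circ(X,611,-207,8,85,105,20);print("hasp knob",q, None if q is None else tolane(q[2:4]))
q=circ(X,659,34,9,78,90,20);print("pusher knob",q, None if q is None else tolane(q[2:4]))
E
python3 go.py L -41 -249.5 150 -1.5708
```

```text
clock: 31.72
position: [614.6, -113.8, 159.7]
eef_rot: [-2.264, -2.177, 0.002]
ft_force: [-0.1, -0.5, 0.6]
finger_gap: 85.3
grasp_force: 0.0
scene pusher knob lane []
  W [527.5 236.7] L [-136.7  191.5] r 21.0 ztop 71.2 n 353
  W [ 540.4 -117.8] L [-113.5 -162.5] r 20.6 ztop 71.2 n 274
  W [655.6 -49.3] L [ -0.3 -90.7] r 39.9 ztop 76.4 n 1004
  W [ 464.1 -355.6] L [-182.9 -402.4] r 35.1 ztop 45.8 n 214
  W [ 438.3 -117.4] L [-215.6 -165. ] r 28.4 ztop 45.3 n 397
  W [ 615.5 -157.9] L [ -37.3 -200.3] r 39.0 ztop 51.4 n 65
side pusher knob lane []
  W [528.  238.4] L [-136.3  193.2] r 21.8 ztop 72.7 n 121
  W [ 540.4 -117.6] L [-113.5 -162.3] r 21.0 ztop 72.4 n 252
  W [654.4 -54.2] L [ -1.5 -95.6] r 39.9 ztop 77.7 n 476
  W [ 450.7 -347.5] L [-196.5 -394.6] r 21.8 ztop 46.6 n 338
  W [ 438.6 -116.6] L [-215.3 -164.2] r 28.0 ztop 46.4 n 497
  W [ 682.3 -118.2] L [  28.3 -158.7] r 23.7 ztop 49.6 n 55
hasp knob [ 609.9 -205.9  608.3 -206.6    8.8   97.7   54. ] [ -43.1 -249.3]
pusher knob [659.   34.7 658.2  33.5   9.6  81.2  77. ] [-0.2 -7.9]
t 31.88 W [ 615.7 -110.3  160. ] L [ -38.5 -152.8] toolyaw-in-lane -1.5787 gap 85.9 tilt [-0.  0. -1.] F [-0.7  1.5  0.1]
shift [-0.645, -0.011, 0.066] rz -0.008 target W [ 610.4 -206.9  150. ]
```

View pics/side_6.png

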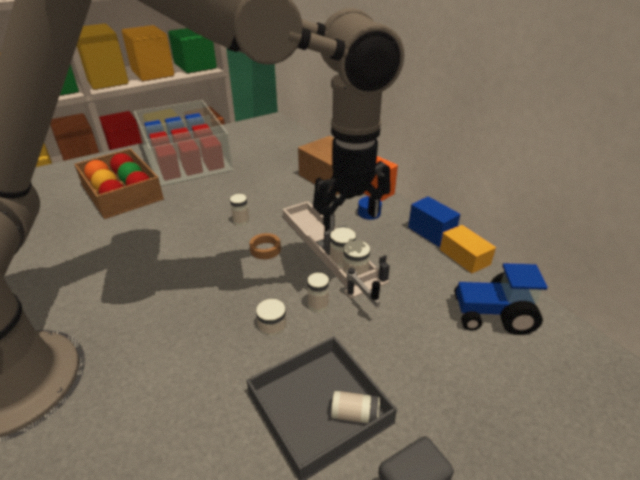

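Side 6 shows the two large tubs together at the lip, at (343,240) and (357,252), and the open hasp with its knob at (376,289). The pusher knob is at lane y -7.9, which matches a closed-up row. Now the hasp.

```bash
python3 -m pendant '[[-0.3,-0.02,0,0,0,0,-1],[-0.643,-0.02,0,0,0,-0.008,-1],[-0.643,-0.02,0,0,0,-0.008,-1],[-0.643,-0.02,0.2,0,0,-0.008,-1],[-0.643,-0.02,0.4,0,0,-0.008,-1],[-0.643,-0.02,0.4,0,0,-0.008,-1]]' ; python3 go.py L -42 -249.4 66 -1.5708
```

```text
clock: 32.62
position: [608.7, -203.3, 97.9]
eef_rot: [-2.245, -2.19, 0.002]
ft_force: [-0.2, -0.6, 1.0]
finger_gap: 85.9
grasp_force: 0.0
t 32.62 W [ 608.7 -203.3   97.9] L [ -42.8 -245.9] toolyaw-in-lane -1.5664 gap 85.9 tilt [-0.  0. -1.] F [-0.2 -0.6  1. ]
shift [-0.024, 0.006, 0.213] rz 0.004 target W [ 609.4 -206.8   66. ]
```

```bash
python3 -m pendant '[[-0.015,0.006,0.1,0,0,0,-1],[-0.015,0.006,0.2,0,0,0,-1],[-0.015,0.006,0.205,0,0,0,-1],[-0.015,0.006,0.205,0,0,0,1],[-0.015,0.006,0.205,0,0,0,1],[-0.015,0.006,0.205,0,0,0,1],[-0.015,0.006,0.205,0,0,0,1],[-0.015,0.006,0.205,0,0,0,1]]' 30; python3 go.py L 41 -168 66 -1.5708
```

```text
clock: 33.62
position: [610.5, -208.7, 70.1]
eef_rot: [2.251, 2.191, 0.0]
ft_force: [-1.4, -0.2, 2.3]
finger_gap: 14.7
grasp_force: 29.2
t 33.62 W [ 610.5 -208.7   70.1] L [ -40.8 -251.3] toolyaw-in-lane -1.5686 gap 14.7 tilt [ 0. -0. -1.] F [-1.4 -0.2  2.3]
shift [0.554, 0.547, 0.028] rz 0.002 target W [ 694.7 -127.8   66. ]
```

```bash
python3 -m pendant '[[0.011,0.109,0,0,0,0,1],[0.043,0.213,0,0,0,0,1],[0.096,0.309,0,0,0,0,1],[0.166,0.392,0,0,0,0,1],[0.252,0.46,0,0,0,0,1],[0.349,0.51,0,0,0,0,1],[0.454,0.539,0,0,0,0,1],[0.547,0.547,0,0,0,0,1]]' ; python3 -m pendant '[[0.01,0,0,0,0,0,1],[0.02,0,0,0,0,0,1],[0.02,0,0,0,0,0,1],[0.02,0,0,0,0,0,1]]'; python3 go.py L 41 -168 66 -1.5708
```

```text
clock: 34.62
position: [694.8, -127.5, 69.8]
eef_rot: [-2.25, -2.192, 0.0]
ft_force: [-4.1, -2.3, 4.5]
finger_gap: 15.1
grasp_force: 30.1
clock: 35.12
position: [694.8, -126.2, 69.9]
eef_rot: [2.25, 2.191, -0.001]
ft_force: [-3.0, -6.5, 4.6]
finger_gap: 14.7
grasp_force: 30.0
t 35.12 W [ 694.8 -126.2   69.9] L [  41.1 -166.4] toolyaw-in-lane -1.5687 gap 14.7 tilt [ 0. -0. -1.] F [-3.  -6.5  4.6]
shift [-0.011, -0.0, 0.026] rz 0.002 target W [ 694.7 -127.8   66. ]
```

```bash
python3 -m pendant '[[0,0,0,0,0,0,0.4],[0,0,0,0,0,0,-0.2],[0,0,-0.3,0,0,0,-1],[0,0,-0.7,0,0,0,-1],[0,0,-0.9,0,0,0,-1],[0,-0.4,-0.9,0,0,0,-1],[0,-0.8,-0.9,0,0,0,-1],[0,-1,-0.9,0,0,0,-1]]' >/dev/null; python3 -m pendant '[[0,-0.4,0,0,0,0,-1],[0,-0.8,0,0,0,0,-1],[0,-0.8,0,0,0,0,-1]]'
python3 - <<'E'
from fit import *
from go import tolane
for n in["scene","side"]:
    p,d,c=grab(n);save(n+"_7",p);X=cloud(d,c)[d>0]
    for k,a in {"hasp":(695,-128,8,85,105,18),"pusher":(659,34,9,78,90,18),"t1":(654.5,-83,27,70,79,26),"t2":(656,-29,27,70,79,26)}.items():
        q=circ(X,*a);print(n,k,None if q is None else (q[5].round(1),tolane(q[:2]),tolane(q[2:4])))
    m=(X[:,2]>12)&(X[:,2]<55)&(abs(X[:,0]-423)<74)&(abs(X[:,1]+314)<74);P=X[m]
    print(" stray W",P.min(0),P.max(0),cv2.minAreaRect(P[:,:2].astype(np.float32)))
a=cv2.imread("pics/scene_7.png")[130:370,150:470];b=cv2.imread("pics/side_7.png")[190:470,220:420]
cv2.imwrite("pics/crop7.png",np.hstack([cv2.resize(a,(440,330)),cv2.resize(b,(236,330))]))
E
```

```text
clock: 36.5
position: [420.8, -116.9, 204.3]
eef_rot: [-2.25, -2.188, 0.001]
ft_force: [0.3, -0.4, -0.2]
finger_gap: 85.6
grasp_force: 0.0
scene hasp (np.float64(97.8), array([  42.1, -166.9]), array([  40.8, -166.1]))
scene pusher (np.float64(81.2), array([ 1.3, -7. ]), array([ 0.2, -6.5]))
scene t1 (np.float64(76.3), array([   0.5, -124.1]), array([  -0.4, -124.5]))
scene t2 (np.float64(76.3), array([  0.7, -69.7]), array([ -0.5, -70.3]))
 stray W [ 433.5 -386.7   12.2] [ 496.9 -319.9   48.1] ((465.4822692871094, -352.742919921875), (35.114322662353516, 70.8471450805664), 48.70170974731445)
side hasp (np.float64(98.6), array([  40. , -167.6]), array([  41.8, -166.3]))
side pusher (np.float64(82.2), array([-0.7, -6.8]), array([ 1.5, -5.6]))
side t1 (np.float64(77.6), array([  -1.8, -125.7]), array([  -0.7, -124.4]))
side t2 (np.float64(77.6), array([ -1.4, -71.4]), array([ -0.4, -70.6]))
 stray W [ 424.7 -387.7   13.9] [ 496.6 -324.5   49.1] ((461.52752685546875, -357.2493896484375), (37.49811553955078, 69.99408721923828), 48.71554183959961)
```

View pics/crop7.png

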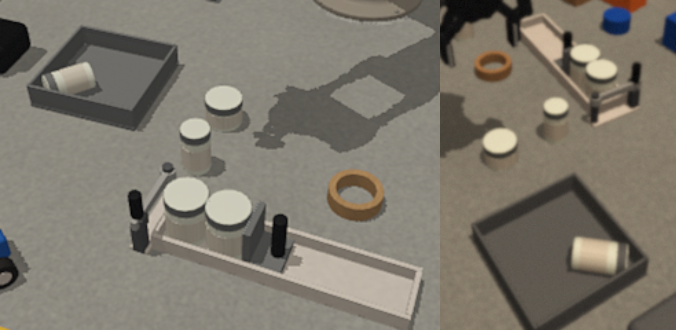

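The crop shows the hasp shut over its catch (knob at (136,205)) and both large tubs close against the lip at (186,205) and (230,218), with the pusher face behind them at (257,235). The stray is inside the tray at (70,80), and the look-alikes and tape have not moved. All the measured positions fit the rules.

```bash
python3 -c "
from plant import sign_off
print(sign_off())"
```

```text
the job is handed in; nothing more can be done
None
```

I've handed the job in: both large tubs stand closed up against the lip with the pusher behind them and the hasp shut over its catch, and the stray is in the returns tray, lying on its side after a knock; no verdict came back.

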